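# Pack the feeder panes into the carrying case

## Task

Pack the bird-feeder kit for carrying: slide the case's lid fully open, draw every glass pane straight up out of the slotted rack and stand it upright at the bottom of a foam slot of its own in the case, put the yellow tin in the pocket at the end of the case, then slide the lid fully shut. Glass chips easily: hold it with no more than about 15 N, never knock, pry or press it against rack or case, and set it down rather than dropping it. Leave the tools and other things on the table where they are.

Things in the scene. Friction and masses are not known exactly. Their poses are not given: they have to be found in the camera images.
- rack: Slotted MDF rack, fixed, 92 (x) x 214 (y) x 50 mm tall. Origin: centre of its underside. Four slots, each 66 mm long in x and 11 mm wide in y, lie side by side at y = -75, -25, 25, 75 mm; slot floor at z = 12 mm, slot mouth at z = 50 mm. A pane in it shows its top 52 mm and must rise 38 mm to come clear.
- case: Plywood carrying case, fixed, outside 112 (x) x 268 (y) x 112 mm tall, walls 6 mm, open at the top under the sliding lid. Origin: centre of its underside; x points across it (lid opens to +x), y along it. Inside, 100 mm wide in x: dark foam with four slots (see slot0 to slot3), then, at the +y end, behind a divider (at y = 56 to 62 mm, top at z = 90 mm), a pocket.
- lid (a joint): Sliding lid of the case, m: 0 = fully shut, 0.112 = fully open (slid to the case's +x, nothing left over the inside; it stays where it is left). Friction about 1.5 N. The lid covers the whole case, 6 mm thick, its underside at z = 113 mm in the case frame. At the start it is shut or up to 25 mm ajar.
- lid_grip (a point): Point to grip in the lid's dark wooden handle bar, a block 14 mm (case x) x 60 mm (case y), rising 34 mm above the lid's top; the point is on its centre line, 10 mm below its top. Axes as the case's.
- pocket (a point): Centre of the pocket's floor in the case (55 mm above the case's underside); the pocket is 100 mm (x) x 66 mm (y), its floor 57 mm below the case's rim. Axes as the case's.
- tin: Yellow tin of mounting clips with a dark band, 44 (x) x 36 (y) x 36 mm tall, about 90 g, loose on the table between rack and case. Origin: centre of its underside.
- slot0 (a point): Centre of the floor of a foam slot in the case (10 mm above the case's underside). The slot runs along x (100 mm), is 14 mm wide in y, flares to 32 mm at its mouth 35 mm above this point; slots are 46 mm apart, and each takes one pane. Axes as the case's.
- pane0: Glass pane, 60 (x) x 8 (y, its thickness) x 90 mm tall (z), about 105 g, greenish with a blue strip along its top edge; starts upright in a rack slot, x along the slot. Origin: centre of its bottom edge. May be absent (None): two to four are there.
- slot1 (a point): Centre of the floor of a foam slot in the case (10 mm above the case's underside). The slot runs along x (100 mm), is 14 mm wide in y, flares to 32 mm at its mouth 35 mm above this point; slots are 46 mm apart, and each takes one pane. Axes as the case's.
- pane1: Glass pane, 60 (x) x 8 (y, its thickness) x 90 mm tall (z), about 105 g, greenish with a blue strip along its top edge; starts upright in a rack slot, x along the slot. Origin: centre of its bottom edge. May be absent (None): two to four are there.
- slot2 (a point): Centre of the floor of a foam slot in the case (10 mm above the case's underside). The slot runs along x (100 mm), is 14 mm wide in y, flares to 32 mm at its mouth 35 mm above this point; slots are 46 mm apart, and each takes one pane. Axes as the case's.
- pane2: Glass pane, 60 (x) x 8 (y, its thickness) x 90 mm tall (z), about 105 g, greenish with a blue strip along its top edge; starts upright in a rack slot, x along the slot. Origin: centre of its bottom edge. May be absent (None): two to four are there.
- slot3 (a point): Centre of the floor of a foam slot in the case (10 mm above the case's underside). The slot runs along x (100 mm), is 14 mm wide in y, flares to 32 mm at its mouth 35 mm above this point; slots are 46 mm apart, and each takes one pane. Axes as the case's.
- pane3: Glass pane, 60 (x) x 8 (y, its thickness) x 90 mm tall (z), about 105 g, greenish with a blue strip along its top edge; starts upright in a rack slot, x along the slot. Origin: centre of its bottom edge. May be absent (None): two to four are there.
- hammer: Bystander, to be left alone: claw hammer beyond the left fixture.
- hammer_b: Bystander, to be left alone: claw hammer beyond the right fixture.
- glue: Bystander, to be left alone: white glue bottle 150 mm tall.
- bowl: Bystander, to be left alone: steel bowl of nails, 110 mm across, 40 mm tall.
- dowel: Bystander, to be left alone: wooden dowel 220 mm.
- board: Bystander, to be left alone: loose MDF board 120 x 200 x 9 mm.
- screwdriver: Bystander, to be left alone: screwdriver.

How it is judged:
By the outcome, as a careful person would: the job done as asked, in the order asked, and still so for the second after the job is handed in, with the robot touching nothing.
Of pane0, pane1, pane2, pane3 only 2 to 4 are there at a start; the rules pass over those that are not, and their reading is None.
At some moment in a run one of tin may be knocked a few centimetres aside while the robot is not near it.
It also fails if it takes over 210 s, if anything falls off the work surface, if the arm or the gripper's body presses on something with over 40 N, if the wrist force passes 120 N, or if a joint passes its speed limit or range.

## Robot

A 7-joint arm with a two-finger parallel gripper is mounted at the origin on the work surface. World frame = base frame: x ahead of the robot, y to its left, z up, the work surface at z = 0. Lengths are in m, angles in degrees, forces in N, time in s.
With the tool pointing down it reaches from about 0.425 to 0.825 m from the base axis. Payload 3.6 kg.
Tool frame: the origin (TCP) lies midway between the tips of the shut fingers; the grasp point (between the pads) lies 19 mm behind it; z points along the fingers, y is the line along which they close (so a half turn about z gives the same grasp; the last joint's range is limited). The gripper opens to 93 mm and grips with 3 to 60 N. Pads are 15 mm wide; open, the fingers measure 128 mm over their backs; the gripper's body (75 mm by 188 mm) begins 65 mm behind the grasp point.
Start: joints at [68.153, 35.231, -0.722, 81.555, 0.464, 63.22, -2.315], TCP at [0.226, -0.609, 0.219] pointing down, gripper open.
Joint ranges: [-178.69, 178.69], [-17.37, 117.87], [-77.05, 75.6], [15.02, 138.74], [-78.02, 258.01], [0.78, 113.62], [-162.83, 162.83]. Speed limits (degrees/s): [159.86, 159.86, 180, 180, 180, 180, 180].

## Interface

Orientations are given as [roll, pitch, yaw] about the fixed x, y, z axes, in that order (R = Rz(yaw) Ry(pitch) Rx(roll)).
In Python, from bench import bot gives the robot as it stands. Calls block until the motion is done:
- bot.reach(position, orientation): joint-space move of the TCP to a pose.
- bot.move_l(position, frame=None, feed=0.15): straight line of the TCP; frame=None keeps the orientation; feed is the mean speed in m/s.
- bot.set_joints(angles): joint-space move.
- bot.command_gripper(opening, grasp_force=None): finger opening in m; grasp_force is the grip in N (None keeps the last); returns when the fingers have stopped.
- bot.dwell(seconds).
- bot.inverse_kinematics(position, orientation): joint angles nearest the present ones, or None.
- bot.get_state(): the state.
- bot.capture(name): name is "scene" or "top"; returns a dict with "image" (420x560x3 uint8, red, green, blue), "camera_matrix" (3x3 intrinsics, pixels), "k1" (the pictures are not rectified: a ray, as slopes to the right and down, at radius r is drawn at 1 + k1 r^2 times it, then the intrinsics apply), "extrinsics" (4x4, takes a point from world to camera coordinates). Camera axes: x right, y down, z forward; pixel columns grow to the right and rows downward; lengths in m; the calibration is good to about 2 mm. A picture is of the moment at which its call begins. There is no depth.
A pose or a line that the arm cannot do raises bot.MotionError and nothing moves.
- bot.finish_job(): hands the job in; it is judged then, once.
The state is a dict: "time": time; "joint_pos": joint angles; "joint_vel": joint speeds; "tau": joint torques, N m; "position": TCP position; "orientation": TCP orientation; "ft_force": force on the tool from outside, world axes, zero at the start; "moment": the same for the moment, N m; "grip_width": finger opening in m; "gripper_force": force on a finger pad.
Only numpy, scipy, OpenCV 4.12 (cv2) and the standard library are available. Lean on these libraries where they do the work, as an engineer would, in place of code of your own. Each camera call takes 0.05 s, during which the arm holds its last target. There are 200 camera calls.

## Working session

There is one attempt and no reset: what is moved stays moved. The work goes in short steps, each a Python script; the robot and the scene stay as the last script left them, time stands still between calls to the robot, and variables do not carry over. Pictures are saved under pics/ and viewed, at most 14 in all, crops included, and the job is handed in when it is done.

```bash
mkdir -p pics; ls
python3 - <<'E'
from bench import bot
import cv2
for n in("scene","top"):
    c=bot.capture(n); cv2.imwrite(f"pics/{n}0.png",c["image"][:,:,::-1])
    print(n,c["camera_matrix"],c["k1"],c["extrinsics"])
print(bot.get_state())
E
```

```text
bench.py
pics
scene [[408.24789949   0.         285.38196017]
 [  0.         408.24789949 207.01673954]
 [  0.           0.           1.        ]] 0.013540795581445145 [[ 0.85064098  0.52565128  0.01003295 -0.4582239 ]
 [ 0.42154468 -0.67051694 -0.61049743 -0.22026586]
 [-0.31418149  0.52354346 -0.79195469  1.49778799]
 [ 0.          0.          0.          1.        ]]
top [[388.23713883   0.         283.24464534]
 [  0.         388.23713883 210.31190764]
 [  0.           0.           1.        ]] -0.026089317479222326 [[-0.00511864 -0.99982952 -0.01774075 -0.05149931]
 [-0.98100094  0.00846132 -0.19381839  0.59744253]
 [ 0.19393546  0.0164116  -0.980877    1.21674107]
 [ 0.          0.          0.          1.        ]]
{'time': 0.1, 'joint_pos': array([68.15174143, 35.2832569 , -0.72287812, 81.63109037,  0.46349729,
       63.219207  , -2.31526539]), 'joint_vel': array([-0.011815  , -0.01896766, -0.01523869, -0.2206811 , -0.11291014,
        0.05591926,  0.08524193]), 'tau': array([ 1.71620537e-03, -4.60045230e+01,  2.10304395e-01, -1.66245908e+01,
       -6.11729664e-02,  1.69721944e-02,  8.81712981e-05]), 'position': array([ 0.22559505, -0.60884281,  0.2176082 ]), 'orientation': array([-1.79869304e+02,  1.04285836e-03,  2.03328881e+01]), 'ft_force': array([ 1.0158074 ,  1.16762249, -0.31153633]), 'moment': array([-0.01907873,  0.01492697, -0.01557958]), 'gripper_force': 0.0, 'grip_width': 0.09287484959461448}
```

View pics/scene0.png

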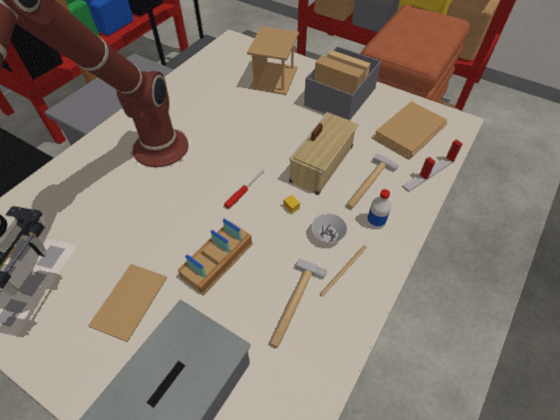

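View pics/top0.png

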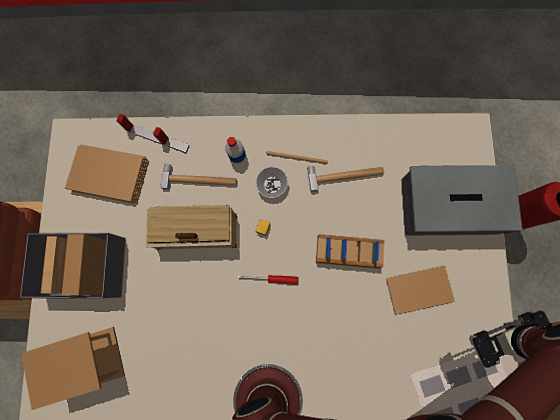

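The scene picture shows three panes in the rack, at about (195,267), (219,241) and (232,230). The tin is at (292,204) and the case at (323,152), with its handle at (316,132). In the top picture the case is at (190,227), the tin at (262,228), and the panes are at columns 327, 345 and 375.

Run:
```python
import cv2,numpy as np
s=cv2.imread("pics/scene0.png");t=cv2.imread("pics/top0.png")
f=lambda im,x,y,w,h:cv2.resize(im[y:y+h,x:x+w],(400,300),interpolation=cv2.INTER_CUBIC)
m=np.vstack([np.hstack([f(t,140,190,104,78),f(s,280,105,104,78)]),np.hstack([f(t,305,215,88,66),f(s,170,212,104,78)])])
cv2.imwrite("pics/m1.png",m)
```

```text
(no output)
```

View pics/m1.png

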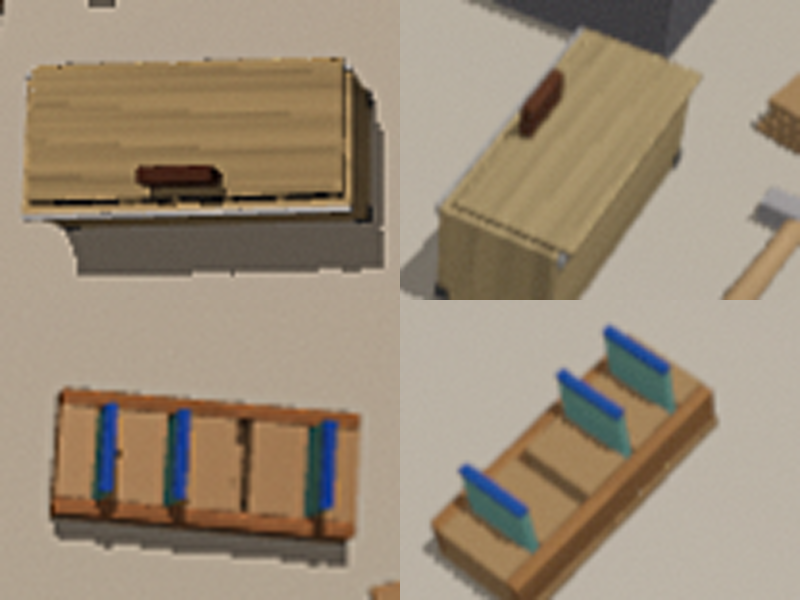

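Reading the crops: the dark gap along the robot-side edge means the lid is slightly ajar towards world +x. So case x ≈ world +x, the pocket is at the +y end, and the handle sits near the robot-side edge. I'll fit the panes, handle and tin by matching box silhouettes in both views.

```bash
cat > h.py <<'E'
import numpy as np,cv2
from scipy.optimize import minimize
from bench import bot
def snap():
    return {n:bot.capture(n) for n in("scene","top")}
def proj(c,P):
    E=c["extrinsics"];p=np.atleast_2d(P)@E[:3,:3].T+E[:3,3];s=p[:,:2]/p[:,2:]
    s=s*(1+c["k1"]*(s**2).sum(1,keepdims=True));K=c["camera_matrix"]
    return s*[K[0,0],K[1,1]]+K[:2,2]
def pix2plane(c,uv,z):
    K=c["camera_matrix"];E=c["extrinsics"]
    d=(np.atleast_2d(uv)-K[:2,2])/[K[0,0],K[1,1]];s=d.copy()
    for _ in range(5): s=d/(1+c["k1"]*(s**2).sum(1,keepdims=True))
    r=np.c_[s,np.ones(len(s))]@E[:3,:3];o=-E[:3,:3].T@E[:3,3]
    return o+r*((z-o[2])/r[:,2:])
def tri(cs,uvs):
    A=[];b=[]
    for c,uv in zip(cs,uvs):
        a=pix2plane(c,uv,0)[0];d=pix2plane(c,uv,.1)[0]-a;d/=np.linalg.norm(d)
        M=np.eye(3)-np.outer(d,d);A.append(M);b.append(M@a)
    A=np.vstack(A);b=np.hstack(b);x=np.linalg.lstsq(A,b,rcond=None)[0]
    return x,np.linalg.norm(A@x-b)
def box(x,y,z,yaw,sx,sy,sz):   # z = top
    g=np.array([[i*sx/2,j*sy/2,-k*sz] for i in(-1,1) for j in(-1,1) for k in(0,1)])
    c,s=np.cos(yaw),np.sin(yaw)
    return g@np.array([[c,s,0],[-s,c,0],[0,0,1]])+[x,y,z]
def cover(c,P,roi,S=8):
    x0,y0,w,h=roi;uv=(proj(c,P)-[x0,y0]+.5)*S-.5
    m=np.zeros((h*S,w*S),np.uint8)
    cv2.fillConvexPoly(m,cv2.convexHull(np.round(uv*16).astype(np.int32)),255,cv2.LINE_8,4)
    return cv2.resize(m,(w,h),interpolation=cv2.INTER_AREA)/255.
def fit(caps,masks,rois,f,p0,step):
    """f(params)->box points; masks full-size soft masks per camera"""
    def cost(q):
        P=f(np.array(p0)+q*step)
        return sum(((cover(caps[n],P,r)-masks[n][r[1]:r[1]+r[3],r[0]:r[0]+r[2]])**2).sum() for n,r in rois.items())
    k=len(p0);best=minimize(cost,np.zeros(k),method="Nelder-Mead",options=dict(initial_simplex=np.vstack([-np.ones(k)*.5,np.eye(k)*1.5-.5]),maxiter=600,xatol=.01,fatol=1e-3))
    return np.array(p0)+best.x*step,best.fun
def blue(c):
    i=c["image"].astype(float);d=i[...,2]-i[...,1];return np.clip(d/np.percentile(d[d>40],75),0,1)*(d>8)
def blobs(m,lo,hi):
    n,l,s,ce=cv2.connectedComponentsWithStats((m>.5).astype(np.uint8))
    return [(s[i],ce[i]) for i in range(1,n) if lo<=s[i][4]<=hi]
def roi(s,p=5): return (s[0]-p,s[1]-p,s[2]+2*p,s[3]+2*p)
E
python3 - <<'E'
from h import *
import pickle
cs=snap();pickle.dump(cs,open("c0.pkl","wb"))
T,S=cs["top"],cs["scene"]
M={n:blue(cs[n]) for n in cs}
B={}
for n,(x0,y0,x1,y1) in dict(top=(310,225,395,280),scene=(175,215,260,285)).items():
    w=np.zeros_like(M[n]);w[y0:y1,x0:x1]=M[n][y0:y1,x0:x1]
    B[n]=sorted(blobs(w,8,400),key=lambda b:b[1][0]);B[n]=B[n] if n=="top" else B[n][::-1]
    print(n,[(b[0].tolist(),b[1].round(1).tolist()) for b in B[n]])
for a,b in zip(B["top"],B["scene"]):
    X,e=tri([T,S],[a[1],b[1]]);print("tri",X.round(4),round(e,4))
    r={"top":roi(a[0]),"scene":roi(b[0])}
    q,c=fit(cs,M,r,lambda p:box(p[0],p[1],p[2],p[3],.06,.008,p[4]),[X[0],X[1],.102,-.06,.01],[.004,.004,.004,.06,.003])
    print("fit",q.round(4),round(c,2))
for n in cs:
    i=cs[n]["image"].astype(int)
    h=(i[...,0]<120)&(i[...,0]>1.6*i[...,1]);y=(np.minimum(i[...,0],i[...,1])-i[...,2]>70)
    for nm,m in(("handle",h),("tin",y)):
        w=np.zeros(m.shape);sl=dict(handle=dict(top=(150,225,235,250),scene=(300,115,335,145)),tin=dict(top=(245,210,285,245),scene=(275,190,310,220)))[nm][n]
        w[sl[1]:sl[3],sl[0]:sl[2]]=m[sl[1]:sl[3],sl[0]:sl[2]]
        print(n,nm,[(b[0].tolist(),b[1].round(1).tolist()) for b in blobs(w,5,900)])
E
```

```text
top [([327, 238, 4, 19, 52], [328.5, 247.0]), ([343, 239, 4, 20, 50], [344.5, 248.4]), ([375, 242, 4, 19, 45], [376.7, 250.3])]
scene [([223, 219, 17, 12, 62], [231.0, 224.5]), ([211, 230, 17, 13, 65], [218.9, 236.1]), ([185, 255, 18, 13, 70], [193.8, 261.0])]
tri [ 0.4729 -0.1953  0.0979] 0.0027
fit [ 0.4745 -0.1961  0.1042 -0.0929  0.0042] 10.4
tri [ 0.4679 -0.2451  0.0976] 0.0024
fit [ 0.469  -0.2457  0.1031 -0.0953  0.0031] 11.26
tri [ 0.4607 -0.3448  0.0989] 0.0017
fit [ 0.4616 -0.3451  0.1024 -0.0811  0.0017] 6.83
scene handle [([311, 124, 11, 16, 63], [316.0, 131.6])]
scene tin [([284, 196, 15, 16, 122], [291.8, 202.4])]
top handle [([176, 233, 21, 6, 98], [186.1, 235.1])]
top tin [([256, 220, 13, 14, 125], [262.2, 226.4])]
```

The pane tops come out at z ≈ 0.103, which agrees with the text. Next are the handle, lid edge and tin.

Run:
```python
from h import *
import pickle
cs=pickle.load(open("c0.pkl","rb"));T,S=cs["top"],cs["scene"]
X,e=tri([T,S],[(186.1,235.1),(316,131.6)]);print("handle",X.round(4),round(e,4))
M={}
for n in cs:
    i=cs[n]["image"].astype(float); 
    M[n]=((i[...,0]<125)&(i[...,0]>1.45*i[...,1])).astype(float)
r={"top":(170,227,33,18),"scene":(304,118,25,28)}
for z in(.153,None):
    f=(lambda p:box(p[0],p[1],z,p[2],.014,.06,.034)) if z else (lambda p:box(p[0],p[1],p[3],p[2],.014,.06,.034))
    print(fit(cs,M,r,f,[X[0],X[1],0]+([] if z else [.15]),[.004,.004,.05]+([] if z else [.004])))
L=pix2plane(T,[(147.8,207.4),(229.2,205.6),(229.2,240.7),(147,243.3)],.119);print(L.round(4))
for a,b in((0,1),(3,2)):
    d=L[a]-L[b];print("yaw",np.degrees(np.arctan2(-d[0],d[1])),np.hypot(*d[:2]))
print("tin",tri([T,S],[(262.2,226.4),(291.8,202.4)]))
from bench import bot
for p,y in(([.45,.13,.2],90),([.58,.13,.2],90),([.58,.13,.2],-90),([.47,-.2,.2],0),([.47,-.2,.2],180),([.52,.2,.2],90),([.52,.2,.2],-90)): print(p,y,bot.inverse_kinematics(p,[180,0,y]))
```

```text
handle [0.5073 0.2412 0.135 ] 0.0005
(array([0.50597372, 0.24312464, 0.07361613]), np.float64(69.74766628219916))
(array([0.5068709 , 0.24427829, 0.0519157 , 0.14471288]), np.float64(66.45871587850826))
[[0.5981 0.3711 0.119 ]
 [0.6016 0.113  0.119 ]
 [0.4909 0.1106 0.119 ]
 [0.4844 0.3665 0.119 ]]
yaw 0.7733628539469759 0.25809333631680437
yaw 1.4578983923839515 0.2559695589889681
tin (array([0.55055688, 0.01672333, 0.02475463]), np.float64(0.0021995516853775777))
[0.45, 0.13, 0.2] 90 [ 11.89267759  25.70752121 -43.5061534  111.09595026  22.32031487
  51.84159155 -42.87793272]
[0.58, 0.13, 0.2] 90 [  3.54389378  33.92683583 -30.02450597  92.07662109  18.98639735
  59.13692901 -32.0848333 ]
[0.58, 0.13, 0.2] -90 [ 20.34179396  45.62114893 -65.87576788  91.55664556  43.34158488
  71.87965917 126.61589593]
[0.47, -0.2, 0.2] 0 [ 21.29620928  24.1483859   -0.99257381 105.80253096   0.52964408
  50.05349763 -69.94959394]
[0.47, -0.2, 0.2] 180 [ 49.75840185  29.64857119 -43.74771475 104.95640914  24.59194934
  55.28182921  85.3919952 ]
[0.52, 0.2, 0.2] 90 [  4.54377466  34.09991227 -44.74270704  97.8527099   27.26106177
  59.49535064 -49.4883695 ]
[0.52, 0.2, 0.2] -90 [ 14.09039901  42.33310384 -65.83869151  97.58798211  41.42365144
  68.23221977 117.22276093]
```

Run:
```python
from h import *
s=bot.get_state();p=s["position"]
try: bot.move_l([p[0],p[1],.33])
except bot.MotionError as e: print(e)
bot.reach([.507,.243,.30],[180,0,91])
bot.move_l([.507,.243,.20])
bot.move_l([.507,.243,.1255],feed=.08)
s=bot.get_state();print(s["position"],s["orientation"],s["ft_force"])
cv2.imwrite("pics/grip.png",np.hstack([cv2.resize(bot.capture("top")["image"][190:268,140:244],(400,300)),cv2.resize(bot.capture("scene")["image"][80:183,270:407],(400,300))])[:,:,::-1])
bot.command_gripper(0.0,15);s=bot.get_state();print(s["grip_width"],s["gripper_force"],s["ft_force"],s["position"],s["time"])
```

```text
[0.5072883  0.24341184 0.12601688] [ 1.79945859e+02 -4.12661911e-02  9.10047097e+01] [0.06661902 0.07416756 0.47156074]
0.014113599699294236 14.99953955411911 [-0.14036453  0.19667797  0.60560248] [0.50705067 0.24300136 0.12548527] 7.4333
```

View pics/grip.png

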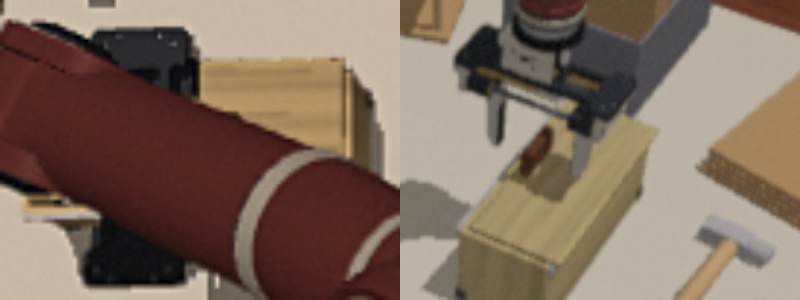

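The left crop is mostly hidden by the arm. The right one shows the fingers either side of the handle, and it is now gripped at 14.1 mm. I'll slide it open in steps and watch the force.

Run:
```python
from h import *
p0=bot.get_state()["position"].copy();y=np.radians(1.2);u=np.array([np.cos(y),np.sin(y),0])
d=0
while d<.122:
    d+= .04 if d<.07 else .004
    bot.move_l(p0+u*d,feed=.08 if d<.09 else .04)
    s=bot.get_state();f=s["ft_force"]
    print(round(d,3),((s["position"]-p0)@u).round(4),f.round(1),s["grip_width"].round(4))
    if f@u<-9: break
```

```text
Traceback (most recent call last):
AttributeError: 'float' object has no attribute 'round'
```

```bash
cat > sl.py <<'E'
from h import *
def slide(p0,u,d,dmax,big,coarse,fine=.004,lim=9):
    while d<dmax:
        d+= coarse if d<big else fine
        bot.move_l(p0+u*d,feed=.08 if d<=big else .04)
        s=bot.get_state();f=s["ft_force"]
        print(round(d,3),round(float((s["position"]-p0)@u),4),f.round(1),round(float(s["grip_width"]),4))
        if f@u<-lim: break
    return d
E
python3 - <<'E'
from sl import *
y=np.radians(1.2);u=np.array([np.cos(y),np.sin(y),0])
p0=np.array([.50705,.24300,.1255])
print(bot.get_state()["position"])
slide(p0,u,.04,.122,.08,.04)
E
```

```text
[0.54774158 0.24379093 0.12552289]
0.08 0.0804 [0.8 1.2 0.4] 0.0139
0.084 0.0839 [-0.1 -0.4  1.7] 0.0137
0.088 0.0883 [ 0.3 -0.2  1.1] 0.0138
0.092 0.0926 [-0.1 -1.8  1.9] 0.014
0.096 0.0967 [ 0.7 -0.9  1.8] 0.0136
0.1 0.1007 [-0.2 -2.   1.5] 0.0137
0.104 0.1019 [-5.6 -3.6  5.3] 0.0138
0.108 0.1018 [-11.5  -4.2   8.1] 0.0136
```

The stop was reached at 101.9 mm of travel, so the lid is fully open. It had been about 10 mm ajar. I'll release it, move clear and look.

Run:
```python
from sl import *
import pickle
y=np.radians(1.2);u=np.array([np.cos(y),np.sin(y),0]);p0=np.array([.50705,.24300,.1255])
bot.move_l(p0+u*.1022,feed=.04)
print(bot.get_state()["ft_force"])
bot.command_gripper(.06);p=p0+u*.102;bot.move_l([p[0],p[1],.25])
bot.reach([.47,-.25,.33],[180,0,-4.9])
cs=snap();pickle.dump(cs,open("c1.pkl","wb"));s,t=cs["scene"]["image"],cs["top"]["image"]
f=lambda im,x,y,w,h:cv2.resize(im[y:y+h,x:x+w],(400,300) if w<150 else (800,300),interpolation=cv2.INTER_CUBIC)
m=np.vstack([f(t,110,160,160,60*2)[:300],np.hstack([f(s,270,85,120,90),f(s,170,180,136,102)])])
m=np.hstack([cv2.resize(t[170:262,135:258],(800,600),interpolation=cv2.INTER_CUBIC)])
cv2.imwrite("pics/open_t.png",m[:,:,::-1])
cv2.imwrite("pics/open_s.png",cv2.resize(s[90:203,265:416],(800,600),interpolation=cv2.INTER_CUBIC)[:,:,::-1])
print(bot.get_state()["time"])
```

```text
[-3.86743933 -2.28753732  2.37143467]
14.6333
```

View pics/open_t.png

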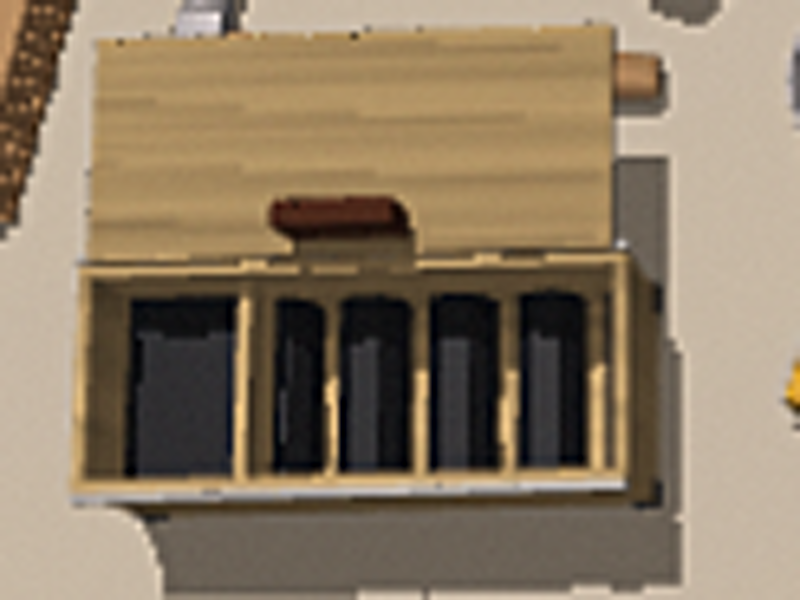

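View pics/open_s.png

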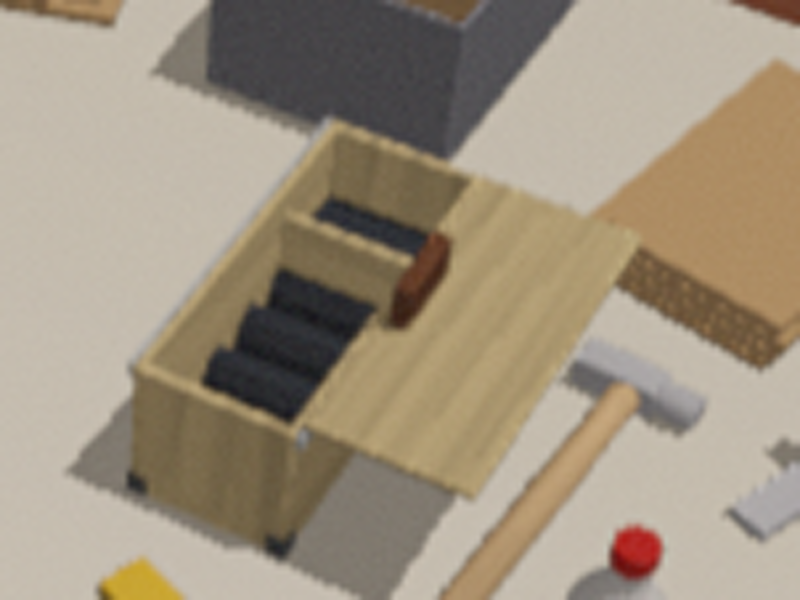

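The top view shows the case open, with the lid lying to +x. Outer rim corners in the crop are near (78,265), (630,250), (628,488) and (73,500). The slot floors are strips at columns 330, 420, 510 and 597, and the pocket is at the left. The scene view shows rim corners at (330,125), (138,368), (300,435) and (475,180). I'll fit the case pose and overlay the predicted features to check.

```bash
cat > fc.py <<'E'
from h import *
import pickle
from scipy.optimize import least_squares
cs=pickle.load(open("c1.pkl","rb"));T,S=cs["top"],cs["scene"]
def W(p,P):
    c,s=np.cos(p[2]),np.sin(p[2]);P=np.atleast_2d(P).astype(float)
    return np.c_[p[0]+c*P[:,0]-s*P[:,1],p[1]+s*P[:,0]+c*P[:,1],P[:,2]]
a,b=.056,.134
C=np.array([[a,b,.112],[a,-b,.112],[-a,-b,.112],[-a,b,.112]])
ut=(np.array([[78,265],[630,250],[628,488],[73,500]])+.5)/[6.504,6.522]-.5+[135,170]
us=(np.array([[475,180],[300,435],[138,368],[330,125]])+.5)/[5.298,5.310]-.5+[265,90]
if __name__=="__main__":
    def res(p,z=None):
        P=W(p,C)
        if len(p)>3: P[:,2]=p[3]
        return np.r_[(proj(T,P)-ut).ravel(),(proj(S,P)-us).ravel()]
    r=least_squares(res,[.54,.24,.02,.11],loss="soft_l1");print("free z",r.x.round(4),r.fun.round(1))
    r=least_squares(res,[.54,.24,.02],loss="soft_l1");print(r.x.round(4),np.degrees(r.x[2]),r.fun.round(1))
    p=r.x;np.save("case.npy",p)
    for cap,n,(x0,y0,x1,y1) in((T,"t",(135,170,258,262)),(S,"s",(265,90,416,203))):
        k=800/(x1-x0) if n=="t" else 5.3
        im=cv2.resize(cap["image"][y0:y1,x0:x1],None,fx=k,fy=k,interpolation=cv2.INTER_CUBIC)[:,:,::-1].copy()
        def ln(A,B,col):
            q=(proj(cap,W(p,[A,B]))-[x0,y0]+.5)*k-.5
            cv2.line(im,*[tuple(int(v) for v in x) for x in q.round()],col,1)
        for i in range(4): ln(C[i],C[(i+1)%4],(0,0,255))
        for y in(-.105,-.059,-.013,.033):
            for s in(-1,1): ln([-.05,y+s*.007,.01],[.05,y+s*.007,.01],(255,0,0)); ln([-.05,y+s*.016,.045],[.05,y+s*.016,.045],(0,255,0))
        for y in(.056,.062): ln([-.05,y,.09],[.05,y,.09],(255,0,255))
        cv2.imwrite(f"pics/ov_{n}.png",im)
    m=np.hstack([cv2.resize(cv2.imread(f"pics/ov_{n}.png"),(400,300),interpolation=cv2.INTER_AREA) for n in "ts"])
E
python3 fc.py
```

```text
free z [0.5373 0.2424 0.0273 0.1088] [ 0.1  0.5 -0.8 -0.2 -0.3 -1.4 -0.4 -0.4  0.9 -0.1 -1.3  0.9 -1.7  0.3
 -0.5 -0.5]
[0.5374 0.2409 0.0277] 1.5843683179261197 [ 0.2  0.2 -0.5 -0.5  0.1 -1.6 -0.3 -0.6  0.8 -0.6 -1.4  0.5 -1.8 -0.1
 -0.6 -0.9]
```

View pics/ov_t.png

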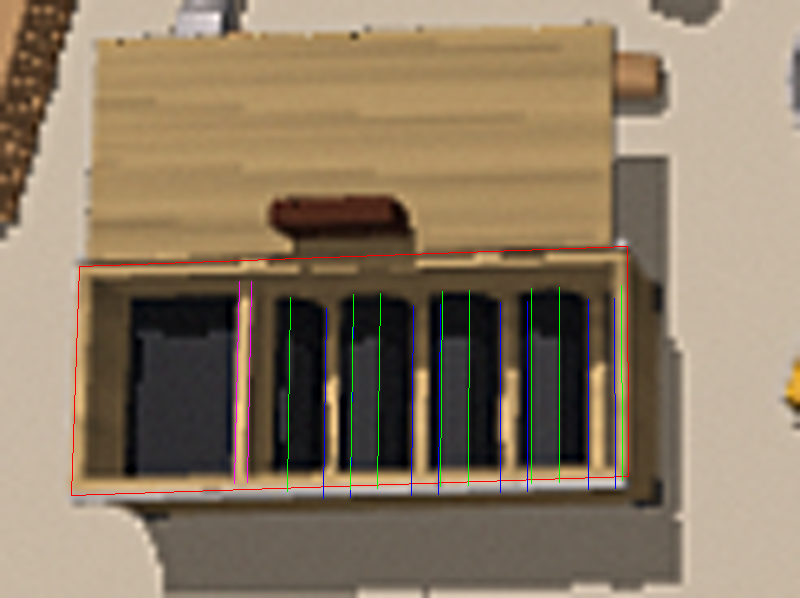

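The overlay fits well: the blue floor edges and magenta divider land within about 3 crop px, roughly 1 mm. For the first pane I'll close the fingers in small force-watched steps to centre on it, and draw it straight up. Then I'll see its strip again above the case to cancel the camera bias.

```bash
cat > ops.py <<'E'
from fc import *
def ft(n=6):
    a=[]
    for _ in range(n): bot.dwell(.04);a.append(bot.get_state()["ft_force"])
    return np.mean(a,0)
RY=-4.9
def pick(x,y,ztcp=.089,yaw=RY,force=8):
    v=np.array([-np.sin(np.radians(yaw)),np.cos(np.radians(yaw)),0]) # closing line
    p=np.array([x,y,ztcp])
    bot.command_gripper(.040)
    bot.reach([x,y,.19],[180,0,yaw]);bot.move_l(p,feed=.1);f0=ft();off=0
    for w in(.016,.013,.0115,.010,.009):
        bot.command_gripper(w,3)
        for k in range(6):
            f=(ft(3)-f0)@v;s=bot.get_state()
            if abs(f)<.6: break
            off+=np.sign(f)*.0005;bot.move_l(p+v*off,feed=.02)
        print("w",w,"f",round(float(f),2),"off",round(off,4),"gw",round(float(s["grip_width"]),4),round(float(s["gripper_force"]),1))
    bot.command_gripper(0,force);s=bot.get_state();print("grip",s["grip_width"],s["gripper_force"],(ft()-f0).round(2))
    q=s["position"];base=p+v*off
    for z in(.012,.026,.045,.10):
        bot.move_l([base[0],base[1],base[2]+z],feed=.06);print("lift",z,(ft(3)-f0).round(2))
    return base
def seen(near,yaw,ztop,hs=.0035):
    """strip centre (x,y) seen by both cameras, expected near `near`"""
    cs=snap();M={n:blue(cs[n]) for n in cs};P=box(*near,ztop,np.radians(yaw),.06,.008,hs)
    r={}
    for n in cs:
        uv=proj(cs[n],P);lo=np.floor(uv.min(0)-5).astype(int);hi=np.ceil(uv.max(0)+6).astype(int);r[n]=(*lo,*(hi-lo))
    out=[]
    for k in(["top"],["top","scene"]):
        rr={n:r[n] for n in k}
        q,c=fit(cs,M,rr,lambda p:box(p[0],p[1],ztop,np.radians(yaw),.06,.008,hs),list(near),[.003,.003]);out.append((q.round(4),round(float(c),1)))
    return out
E
python3 - <<'E'
from ops import *
b=pick(.4737,-.1957)
print(b,bot.get_state()["position"],bot.get_state()["grip_width"])
print("rack view",seen(b[:2],RY,.189+.013),bot.get_state()["time"])
E
```

```text
w 0.016 f -0.1 off 0 gw 0.0165 0.0
w 0.013 f -0.23 off 0 gw 0.0133 0.0
w 0.0115 f -0.18 off 0 gw 0.0118 0.0
w 0.01 f -0.53 off 0 gw 0.0101 0.0
w 0.009 f -0.23 off 0 gw 0.0088 0.0
grip 0.007882613903384902 7.985203564167023 [ 0.    0.02 -0.23]
lift 0.012 [ 0.87 -0.24 -1.26]
lift 0.026 [ 0.57 -0.08 -1.57]
lift 0.045 [-0.22 -0.65 -1.54]
lift 0.1 [-0.29  0.07 -1.4 ]
[ 0.4737 -0.1957  0.089 ] [ 0.47339473 -0.19563077  0.18855502] 0.007644338486200577
rack view [(array([ 0.4771, -0.197 ]), 55.6), (array([ 0.48  , -0.1969]), 91.4)] 22.8833
```

```bash
cat >> ops.py <<'E'
CY=1.5
def slotpos(i,dx=0,dy=0):
    p=np.load("case.npy");return W(p,[[dx,[-.105,-.059,-.013,.033][i]-.0005+dy,.01]])[0]
def place(i,base,dx=0,dy=0,rel=.016):
    h=base[2]-.012;s=slotpos(i,dx,dy);up=bot.get_state()["position"]
    v=np.array([-np.sin(np.radians(CY)),np.cos(np.radians(CY)),0]);off=0
    bot.move_l([up[0],up[1],.25]);bot.reach([s[0],s[1],.25],[180,0,CY]);bot.dwell(.3);f0=ft(10)
    print("held",round(float(bot.get_state()["grip_width"]),4))
    z=None;steps=[.06,.036,.028,.020,.014,.010,.007,.0045,.0025,.0012]+list(np.arange(.0005,-.004,-.0006))
    for d in steps:
        bot.move_l([*(s+v*off)[:2],s[2]+h+d],feed=.08 if d>.03 else .03)
        f=ft(4)-f0
        print(round(d,4),f.round(2),end=" ")
        if abs(f@v)>1.0 and d>.002: off+=np.sign(f@v)*.0007;print("shift",off,end=" ")
        if f[2]>.8 and d<.005: print("landed");break
    w=bot.get_state()["grip_width"]
    bot.command_gripper(rel);q=bot.get_state()["position"];print("release f",(ft(4)-f0).round(2))
    bot.move_l([q[0],q[1],q[2]+.03],feed=.05);bot.move_l([q[0],q[1],.22]);print("t",bot.get_state()["time"])
E
python3 - <<'E'
from ops import *
place(1,np.array([.4737,-.1957,.089]))
bot.reach([.469,-.245,.30],[180,0,RY])
cs=snap();pickle.dump(cs,open("c2.pkl","wb"))
t,s=cs["top"]["image"],cs["scene"]["image"]
cv2.imwrite("pics/p1.png",np.hstack([cv2.resize(t[170:262,135:258],(400,300)),cv2.resize(s[90:203,265:416],(400,300))])[:,:,::-1])
E
```

```text
held 0.0079
0.06 [ 0.17 -0.08  0.33] 0.036 [0.59 0.03 0.03] 0.028 [0.1  0.23 0.05] 0.02 [ 0.46 -0.14  0.22] 0.014 [0.45 0.16 0.37] 0.01 [ 0.56 -0.07  0.3 ] 0.007 [ 0.58  0.14 -0.25] 0.0045 [ 0.65  0.33 -0.24] 0.0025 [0.63 0.34 0.28] 0.0012 [ 0.32  0.33 -0.12] 0.0005 [ 0.33  0.74 -0.17] -0.0001 [0.79 0.43 1.24] landed
release f [0.55 0.72 1.34]
t 34.6
```

View pics/p1.png

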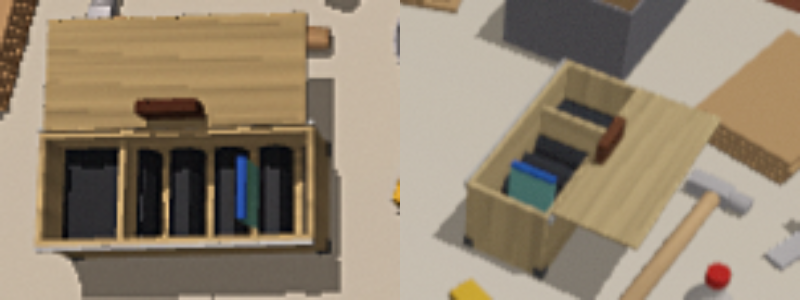

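The pane stands upright in slot 1, at (243,190) in the left crop and (533,183) in the right, and it landed at the expected height with no side load. Now the other two panes.

Run:
```python
from ops import *
b=pick(.4685,-.2454)
w=bot.get_state()["grip_width"];assert .0065<w<.0095,w
place(2,b)
b=pick(.4612,-.3449)
w=bot.get_state()["grip_width"];assert .0065<w<.0095,w
place(3,b,dy=-.0015,rel=.0125)
bot.reach([.47,-.2,.30],[180,0,RY])
cs=snap();pickle.dump(cs,open("c3.pkl","wb"))
t,s=cs["top"]["image"],cs["scene"]["image"]
cv2.imwrite("pics/p3.png",np.vstack([np.hstack([cv2.resize(t[170:262,135:258],(400,300)),cv2.resize(s[90:203,265:416],(400,300))]),cv2.resize(t[160:280,140:460],(800,300))])[:,:,::-1])
```

```text
w 0.016 f 0.16 off 0 gw 0.0162 0.0
w 0.013 f 0.07 off 0 gw 0.0129 0.0
w 0.0115 f 0.3 off 0 gw 0.0116 0.0
w 0.01 f -0.11 off 0 gw 0.0101 0.0
w 0.009 f 0.01 off 0 gw 0.0091 0.0
grip 0.007930520010490997 7.985541075468063 [0.43 0.48 0.11]
lift 0.012 [ 0.14  0.04 -1.23]
lift 0.026 [ 0.18  0.68 -1.39]
lift 0.045 [ 0.38 -0.31 -1.38]
lift 0.1 [ 1.16  0.09 -0.87]
held 0.0081
0.06 [-0.33  0.23 -0.08] 0.036 [-0.09  0.01  0.23] 0.028 [-0.16 -0.06  0.36] 0.02 [-0.14 -0.32 -0.17] 0.014 [-0.36 -0.28  0.32] 0.01 [-0.16 -0.04 -0.84] 0.007 [-0.39  0.24 -0.45] 0.0045 [ 0.14  0.03 -0.39] 0.0025 [ 0.36 -0.    0.22] 0.0012 [ 0.18  0.32 -0.52] 0.0005 [-0.16  0.39 -0.54] -0.0001 [-0.06  0.29  0.52] -0.0007 [-1.15 -0.18  6.33] landed
release f [-0.1  -0.29  0.83]
t 56.825
w 0.016 f 0.33 off 0.001 gw 0.0159 0.0
w 0.013 f 0.6 off 0.001 gw 0.0131 0.0
w 0.0115 f 0.22 off 0.002 gw 0.0114 0.0
w 0.01 f 0.25 off 0.002 gw 0.01 0.0
w 0.009 f 0.42 off 0.002 gw 0.0089 0.0
grip 0.00778050930594588 7.987867891788483 [-0.06  0.33 -0.11]
lift 0.012 [ 0.13  0.38 -1.64]
lift 0.026 [ 0.43  0.08 -1.93]
lift 0.045 [ 0.03 -0.21 -1.98]
lift 0.1 [-0.27  0.07 -1.66]
held 0.0079
0.06 [-0.45  0.14 -0.21] 0.036 [-0.12  0.15 -0.18] 0.028 [-0.15  0.64 -0.07] 0.02 [-0.03  2.03 -0.64] shift 0.0007 0.014 [-0.28  1.72 -0.81] shift 0.0014 0.01 [-0.03  1.01 -0.62] shift 0.0021 0.007 [-0.24  0.21 -0.16] 0.0045 [-0.46 -0.2   0.26] 0.0025 [-0.57  0.64 -0.66] 0.0012 [0.13 0.3  0.01] 0.0005 [-0.47  0.15 -0.15] -0.0001 [-0.25  0.11  0.39] -0.0007 [-1.41 -0.29  5.34] landed
release f [-0.04  0.26  0.75]
t 80.8
```

View pics/p3.png

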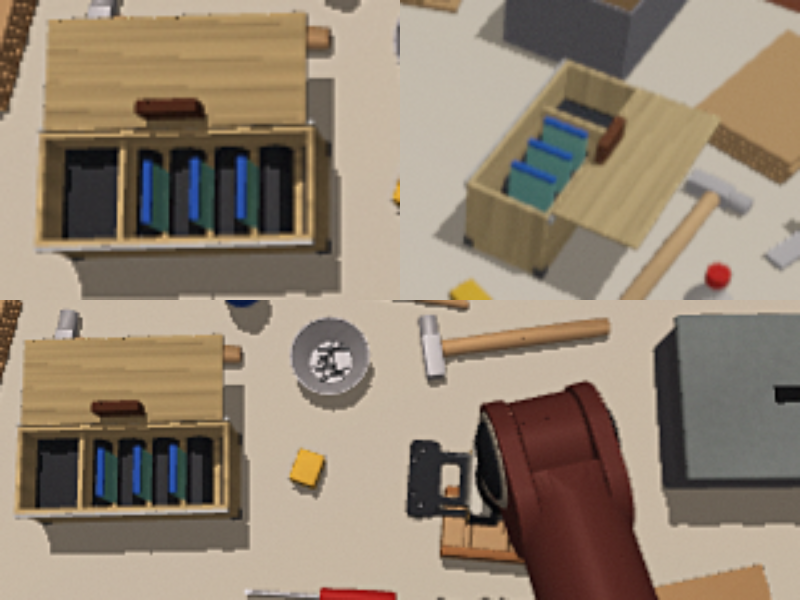

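All three panes stand upright in slots 1–3. The tin is at about (308,467) in the lower crop, that is (263,227) in the picture, slightly turned. I'll fit its pose.

```bash
cat > tin.py <<'E'
from ops import *
def tin(cs,show=None,guess=None):
    M={};r={}
    for n in cs:
        i=cs[n]["image"].astype(float);y=((np.minimum(i[...,0],i[...,1]*1.25)-i[...,2])>55).astype(np.uint8)
        X=guess if guess is not None else [.55,.015]
        u,v=proj(cs[n],[[*X,.02]])[0].astype(int);r[n]=(u-16,v-16,33,33)
        dk=(i.max(2)<70).astype(np.uint8)   # dark band
        w=np.zeros_like(y);w[v-16:v+17,u-16:u+17]=(y)[v-16:v+17,u-16:u+17]
        w=cv2.morphologyEx(w,cv2.MORPH_CLOSE,np.ones((5,5),np.uint8))
        M[n]=w.astype(float)
    best=[]
    for y0 in np.radians([-60,-30,0,30,60,90]):
        q,c=fit(cs,M,r,lambda p:box(p[0],p[1],.036,p[2],.044,.036,.036),[*X,y0],[.006,.006,.25]);best.append((round(c,2),q[:2].round(4),round(np.degrees(q[2])%180,1)))
    best.sort(key=lambda b:b[0])
    if show:
        ims=[]
        for n in cs:
            x0,y0,w,h=r[n];im=cv2.resize(cs[n]["image"][y0:y0+h,x0:x0+w],(396,396),interpolation=cv2.INTER_CUBIC)[:,:,::-1].copy()
            for b,col in((best[0],(0,0,255)),):
                for zz in(.036,0):
                    B=box(*b[1],.036,np.radians(b[2]),.044,.036,.036-zz)[[0,4,6,2] if zz else [1,5,7,3]]
                    q=(proj(cs[n],B)-[x0,y0]+.5)*12;cv2.polylines(im,[q.round().astype(np.int32)],True,col,1)
            ims.append(im)
        cv2.imwrite(show,np.hstack(ims))
    return best
E
python3 - <<'E'
from tin import *
cs=pickle.load(open("c3.pkl","rb"))
for b in tin(cs,"pics/tin.png"): print(b)
E
```

```text
(np.float64(37.04), array([0.5505, 0.0166]), np.float64(157.0))
(np.float64(37.27), array([0.5507, 0.0165]), np.float64(157.5))
(np.float64(37.51), array([0.5506, 0.0166]), np.float64(158.5))
(np.float64(85.61), array([0.5507, 0.0163]), np.float64(46.5))
(np.float64(85.92), array([0.5506, 0.0162]), np.float64(50.0))
(np.float64(89.31), array([0.5501, 0.0157]), np.float64(79.5))
```

View pics/tin.png

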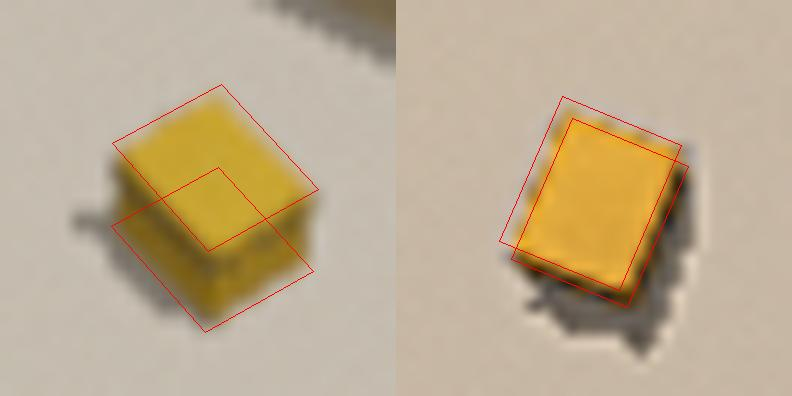

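The fit is good: tin at (0.549, 0.016) with yaw about −23°, gripping across its 44 mm side. I'll re-check the pose from a fresh picture, then pick and place it.

Run:
```python
from tin import *
b=tin(snap())[0];print(b)
x,y=b[1]-[.001,.0012];yt=(b[2]+90)%180-90
yaw=yt+90
bot.command_gripper(.075);bot.reach([x,y,.20],[180,0,yaw]);bot.move_l([x,y,.05]);bot.move_l([x,y,.008],feed=.06)
bot.command_gripper(0,15);s=bot.get_state();print(s["grip_width"],s["gripper_force"],s["position"])
assert .042<s["grip_width"]<.046
bot.move_l([x,y,.25])
print("lifted",bot.get_state()["grip_width"])
P=W(np.load("case.npy"),[[0,.095,.055]])[0];P[1]-=.0005
bot.reach([P[0],P[1],.25],[180,0,91.5]);f0=ft(8)
bot.move_l([P[0],P[1],.095],feed=.1);print((ft(3)-f0).round(2))
for z in(.08,.072,.068,.066,.065,.064,.063,.062,.061,.060):
    bot.move_l([P[0],P[1],z],feed=.04);f=ft(3)-f0;print(z,f.round(2))
    if f[2]>.9 and z<.066 or np.hypot(*f[:2])>6: break
bot.command_gripper(.054);q=bot.get_state()["position"]
bot.move_l([P[0],P[1],.12],feed=.06);bot.move_l([P[0],P[1],.25]);print("t",bot.get_state()["time"])
bot.reach([.47,-.2,.30],[180,0,90])
cs=snap();pickle.dump(cs,open("c4.pkl","wb"))
t,s=cs["top"]["image"],cs["scene"]["image"]
cv2.imwrite("pics/p4.png",np.hstack([cv2.resize(t[170:262,135:258],(400,300)),cv2.resize(s[90:203,265:416],(400,300))])[:,:,::-1])
```

```text
(np.float64(36.17), array([0.5506, 0.0165]), np.float64(158.0))
0.04391820813024445 14.900161921977997 [0.54959048 0.0153176  0.00811876]
lifted 0.044289086910160175
[ 0.05  0.45 -0.07]
0.08 [-0.37 -0.08 -0.66]
0.072 [-0.36  0.32  0.48]
0.068 [-0.06  0.31 -0.  ]
0.066 [-0.71  0.03  0.1 ]
0.065 [ 0.12  0.04 -0.53]
0.064 [0.   0.02 0.17]
0.063 [0.28 0.49 0.7 ]
0.062 [-0.71 -1.12  6.28]
t 98.5333
```

View pics/p4.png

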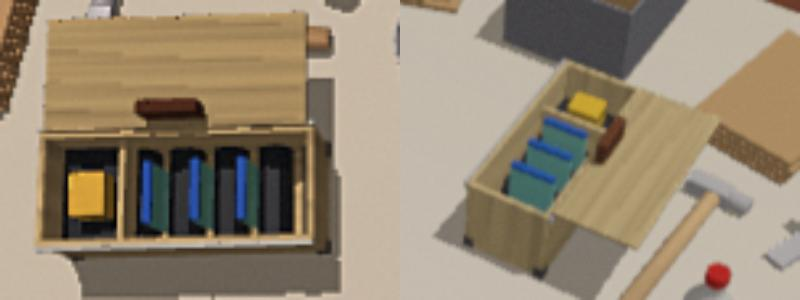

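The tin sits flat in the pocket, at (90,195) in the left crop, and the panes are unchanged. Now I'll shut the lid.

Run:
```python
from sl import *
import pickle
y=np.radians(1.4);u=-np.array([np.cos(y),np.sin(y),0])
bot.command_gripper(.07);h=np.array([.6089,.2452,.1255])
bot.reach([h[0],h[1],.25],[180,0,91.4]);bot.move_l([h[0],h[1],.2]);bot.move_l(h,feed=.08)
bot.command_gripper(0,20);s=bot.get_state();print(s["grip_width"],s["position"],s["ft_force"])
p=s["position"].copy();p[2]=.1255
slide(p,u,0,.122,.100,.05,.004,10)
e=(bot.get_state()["position"]-p)@u
bot.move_l(p+u*(e+.0006),feed=.03);bot.command_gripper(.06);q=bot.get_state()["position"];bot.move_l([q[0],q[1],.25])
bot.reach([.47,-.2,.30],[180,0,90]);print(bot.get_state()["time"])
cs=snap();pickle.dump(cs,open("c5.pkl","wb"))
t,s=cs["top"]["image"],cs["scene"]["image"]
cv2.imwrite("pics/p5.png",np.vstack([np.hstack([cv2.resize(t[170:262,135:258],(400,300)),cv2.resize(s[90:203,265:416],(400,300))]),cv2.resize(t[110:290,40:520],(800,300))])[:,:,::-1])
```

```text
0.01393282775476514 [0.60891938 0.24519492 0.12547898] [ 0.0949694   0.3525293  -0.71479697]
0.05 0.0506 [-0.5  0.6 -0.2] 0.014
0.1 0.1006 [-2.9  2.6 -2.8] 0.014
0.104 0.104 [ 0.   4.5 -4.3] 0.0137
0.108 0.1082 [ 0.3  5.2 -5.3] 0.0138
0.112 0.112 [ 1.1  5.8 -4.8] 0.0141
0.116 0.112 [ 8.2  6.6 -9.9] 0.0142
0.12 0.1119 [ 15.3   7.4 -14.6] 0.0141
112.0167
```

View pics/p5.png

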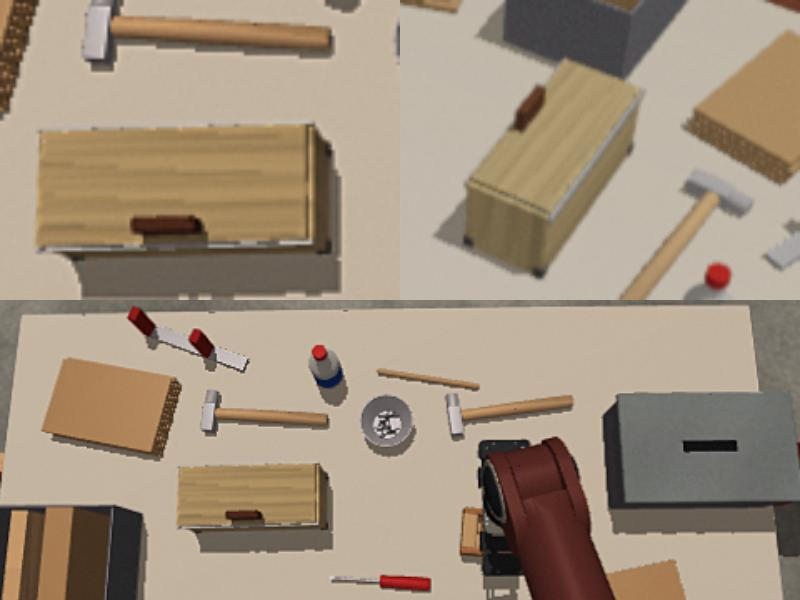

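The lid is fully shut: it travelled 112 mm to its stop and no gap shows. The tools are where they were, and the arm is clear.

```bash
python3 -c "
from bench import bot
print(bot.finish_job())"
```

```text
the job is handed in; nothing more can be done
None
```

The job is handed in: all three panes stand in their own foam slots, the tin is in the pocket, the lid is fully shut, and the tools are where they were (about 112 s used); the judge's verdict was not shown.

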